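# Close the bottle case, catching its falling lid on a finger

## Robot

A 7-joint arm with a two-finger parallel gripper is mounted at the origin on the work surface. World frame = base frame: x ahead of the robot, y to its left, z up, the work surface at z = 0. Lengths are in m, angles in rad, forces in N, time in s.
With the tool pointing down it reaches from about 0.4 to 0.875 m from the base axis. Payload 4.4 kg.
Tool frame: the origin (TCP) lies at the very end of the fingers, on their centre line; the grasp point (between the pads) lies 19 mm behind it; z points along the fingers, x is the direction in which the jaws open and shut, and the axes are right-handed (so a half turn about z gives the same grasp; the last joint's range is limited). The gripper opens to 85 mm and grips with 20 to 120 N. Pads are 22 mm wide; open, the fingers measure 114 mm over their backs; the gripper's body (76 mm by 85 mm) begins 54 mm behind the grasp point. The pads swing forward as they close: fully open they stand 13 mm farther back than shut.
Start: joints at [1.114, 0.628, 0.038, 1.517, -0.027, 0.996, -0.02], TCP at [0.248, -0.601, 0.231] pointing down, gripper open.
Joint ranges: [-3.06, 3.06], [-0.37, 2.12], [-1.25, 1.32], [0.18, 2.47], [-1.1, 4.24], [0.23, 1.98], [-2.94, 2.94]. Speed limits (rad/s): [2.57, 2.57, 3.14, 3.14, 3.14, 3.14, 3.14].

## Interface

Orientations are given as a rotation vector (axis times angle).
In Python, from station import robot gives the robot as it stands.
- The arm moves only by the tool send_rows, never from a script. Its argument "moves" is a list of rows, each an object of numbers: "x", "y", "z": the shift along the world's x, y, z in m; "ax", "ay", "az": the turn, a rotation vector about the world's x, y, z in degrees. A call has exactly 10 rows; each row shifts and turns the pose as measured when the row begins; what a row does not reach is not made up. A row lasts 1/8 s, in which the tool goes at most 62.5 mm and 10.7 degrees, less where a joint would pass 70% of its speed; a pose out of reach is approached as far as the arm can. A call is refused whole if a number of a shift passes 0.0625 or a number of a turn 10.7, either way. A call with a gripper value outside its range is refused whole. "grip" is the opening, from 0 (shut) to 1 (fully open), set as the call begins (left out, the last holds). The fingers move at their own pace and stop on an object; "force" is the grip in N (left out, the last holds). Time passes only in rows, so rows that do not move let the fingers close, or fill a call up. It gives the time, the measured TCP pose, the force and the opening at its end, in the units of the state.
- robot.get_obs(): the state, without advancing time (a new reading comes with each control period).
- robot.get_image(name): name is "scene" or "top" or "wrist"; returns the picture (400x640x3 uint8, red, green, blue); there is no depth.
- robot.get_calibration(name): a dict with "mtx" (3x3 intrinsics, pixels), "xyz" and "rotation" of the camera in the world. Camera axes: x right, y down, z forward; pixel columns grow to the right and rows downward; lengths in m; the calibration is good to about 2 mm. The wrist camera is an equidistant fisheye: a pixel r from the principal point sees the ray r / f radians off the axis. A picture is of the moment at which its call begins: read the wrist's pose just before it. get_calibration takes no time and is no camera call; for the wrist camera it gives the pose at the moment of the call.
- robot.close_job(): hands the job in, once; it reports no verdict.
The state is a dict: "time": time; "joint_positions": joint angles; "qd": joint speeds; "joint_torque": joint torques, N m; "position": TCP position; "orientation": TCP orientation; "wrist_force": force on the tool from outside, world axes, zero at the start; "ft_torque": the same for the moment, N m; "width": finger opening in m.
Only numpy, scipy, OpenCV 4.12 (cv2) and the standard library are available. Lean on these libraries where they do the work, as an engineer would, in place of code of your own. Each camera call takes 0.05 s, during which the arm holds its last target.

## Task

The lid of the plywood bottle case stands open, leaning back. Using only the fingers, tip it forward from behind, catch it from below on a finger as it falls, and lower it gently until it is fully shut, without letting it bang down over the glass; then take the hand away. Do not pinch the lid or its pull, lift nothing, and leave the bottles and the other things where they stand.

Things in the scene. Friction and masses are not known exactly. Their poses are not given: they have to be found in the camera images.
- lid (a joint): Lid angle, rad: 0 shut flat, 1.571 straight up, 1.75 leaning back on its stop; starts at 1.6 to 1.75. The worn hinge has slight friction and drag: the lid (about 0.45 kg) stays where left between about 1.38 and 1.6 and leans onto the stop above that; drawn forward past 1.27 it falls shut by itself, slowly at first, up to about 1.3 rad/s, 1.5 to 3 s in all. It weighs 2 N at the level pull.
- case: Open-topped plywood bottle case, fixed on the table: 150 mm deep (x), 230 mm wide (y), 100 mm high, walls 8 mm, with a card divider insert and a few small bottles inside, all below the rim. Origin: centre of its underside on the table; z up; the front is its -x side, turned to the robot's right (world -y), up to 35 degrees towards or 12 away from the robot; the lid is hinged along the top of its back (+x) side.
- case_hinge (a point): Middle of the lid's hinge line, at the top edge of the back wall of the case, 100 mm above the table, 75 mm behind the case origin. Axes as the case's; the hinge runs along y.
- lid_pull (a point): Swings with the lid: middle of the lower front edge of the pull, 180 mm from the hinge along the lid and 3 mm above the plane of its underside. The aluminium pull is a flat bar 6 mm thick, 120 mm wide, centred on the lid's front edge and sticking out 30 mm beyond it. Shut, it overhangs the front wall, 103 mm above the table, nothing under it.
- lid_top (a point): Swings with the lid: centre of the lid's outer face, 75 mm from the hinge, 12 mm above the underside. Its -x axis points from the hinge to the pull, z out of the outer face, which is the back of the lid while it stands open. Lid: 150 mm from hinge to front edge (the top edge while open), 230 mm wide, 12 mm thick; two 6 mm battens cross the outer face 85 mm either side of the middle. Outer parts: lid_c0 to lid_c3.
- lid_under (a point): Swings with the lid: centre of the lid's underside, the face on which it is caught; it looks to the robot's right while the lid stands open. 75 mm from the hinge, axes as lid_top; the hinge lies in the plane of this face. Under parts: lid_c4 (panel) and lid_c5 (lower half of the pull).
- bottle_a: Loose amber glass bottle with black cap, 54 mm across, 123 mm tall, standing behind the hinge side of the case. Origin: centre of its underside. A bystander.
- bottle_b: Loose amber glass bottle with black cap, 54 mm across, 123 mm tall, standing beside the case, farther from the robot. Origin: centre of its underside. A bystander.
- bottle_c: Loose amber glass bottle with black cap, 54 mm across, 123 mm tall, standing behind the hinge side of the case. Origin: centre of its underside. A bystander.
- jar: Closed clear glass jar with steel cap, 84 mm across, 140 mm tall. Origin: centre of its underside. A bystander.
- infusion: Large amber jar with white cap, 134 mm across, 219 mm tall. Origin: centre of its underside. A bystander.
- jug: Glass measuring jug, 104 mm across, 110 mm tall, handle to its +y. Origin: centre of its underside. A bystander.
- ladle: Steel spoon with black handle, 240 mm long, lying flat along its x. Origin: underside, about the middle. A bystander.
- cased0: Small loose amber bottle, 36 mm across, 82 mm tall, standing in a cell of the case, its cap 6 mm below the rim. Origin: centre of its underside. A bystander.
- cased1: Small loose amber bottle, 36 mm across, 82 mm tall, standing in a cell of the case, its cap 6 mm below the rim. Origin: centre of its underside. A bystander.
- cased2: Small loose amber bottle, 36 mm across, 82 mm tall, standing in a cell of the case, its cap 6 mm below the rim. Origin: centre of its underside. A bystander.
- cased3: Small loose amber bottle, 36 mm across, 82 mm tall, standing in a cell of the case, its cap 6 mm below the rim. Origin: centre of its underside. A bystander.
- cased4: Small loose amber bottle, 36 mm across, 82 mm tall, standing in a cell of the case, its cap 6 mm below the rim. Origin: centre of its underside. A bystander.

How it is judged:
By the outcome, as a careful person would: the job done as asked, in the order asked, and still so for the second after the job is handed in, with the robot touching nothing.
It also fails if it takes over 46 s, if anything falls off the work surface, if the arm or the gripper's body presses on something with over 40 N, if the wrist force passes 120 N, or if a joint passes its speed limit or range.

## Working session

There is one attempt and no reset: what is moved stays moved. The work goes in short steps, Python scripts to look and compute and a tool call to move; the robot and the scene stay as the last step left them, time stands still between calls to the robot, and variables do not carry over. Pictures are saved under pics/ and viewed, and the job is handed in when it is done.

Besides the shell and the picture viewer there is one more tool, called after "Call:" as name([rows], argument=value, ...), one row to a line, values as JSON. send_rows: Moves the arm, as the interface text tells. Its arguments: {"type":"object","properties":{"moves":{"type":"array"},"grip":{"type":"number"},"force":{"type":"number"}},"required":["moves"]}

```bash
mkdir -p pics; ls; python3 - <<'E'
from station import robot
import cv2,json
o=robot.get_obs();print(o)
for n in("scene","top","wrist"):
    c=robot.get_calibration(n);print(n,c)
    cv2.imwrite(f"pics/{n}0.png",robot.get_image(n)[:,:,::-1])
E
```

```text
pics
{'time': 0.0, 'joint_positions': array([ 1.11420632,  0.6293612 ,  0.03842719,  1.5183821 , -0.02701112,
        0.99630647, -0.01996465]), 'qd': array([ 0.00143632,  0.0029539 , -0.00097403, -0.0004944 , -0.00167222,
        0.00138286, -0.00284334]), 'joint_torque': array([ 1.00495723e-03, -5.63402724e+01,  1.22570615e+00, -1.93441415e+01,
        1.08027802e-02,  1.06234686e-02, -1.36320412e-05]), 'position': array([ 0.2473916 , -0.60039028,  0.23037455]), 'orientation': array([-2.60961586e+00,  1.74721764e+00,  2.53850359e-03]), 'wrist_force': array([ 0.3330253 , -0.10376101,  0.33299973]), 'ft_torque': array([-0.01056775,  0.00611889,  0.01774515]), 'width': 0.08549388148190142}
scene {'mtx': array([[395.35263259,   0.        , 321.07709489],
       [  0.        , 395.35263259, 203.61323405],
       [  0.        ,   0.        ,   1.        ]]), 'xyz': array([0.3968981 , 0.48052616, 1.18162532]), 'rotation': array([-0.44789964,  2.95624122, -0.70457091])}
top {'mtx': array([[439.73711924,   0.        , 322.05729753],
       [  0.        , 439.73711924, 192.12764216],
       [  0.        ,   0.        ,   1.        ]]), 'xyz': array([ 0.36127529, -0.03247463,  1.26700983]), 'rotation': array([-2.14465901,  2.10858072, -0.16728569])}
wrist {'mtx': array([[309.70691629,   0.        , 318.81137902],
       [  0.        , 309.70691629, 196.62042105],
       [  0.        ,   0.        ,   1.        ]]), 'xyz': array([ 0.31482395, -0.57259885,  0.37348039]), 'rotation': array([ 2.40409546, -1.6087636 , -0.23762307])}
```

View pics/scene0.png

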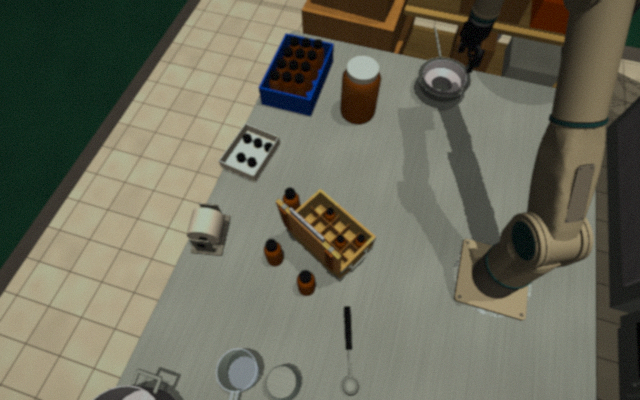

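View pics/top0.png

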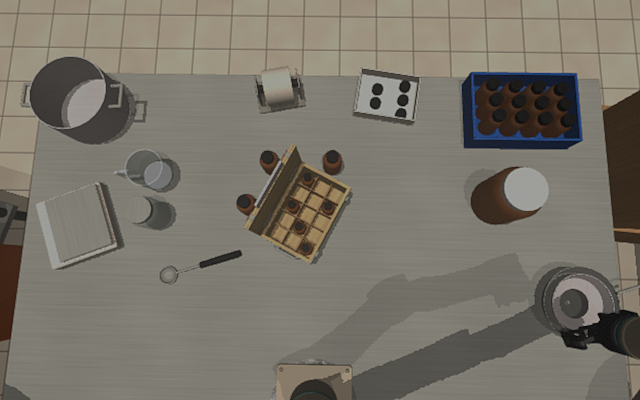

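View pics/wrist0.png

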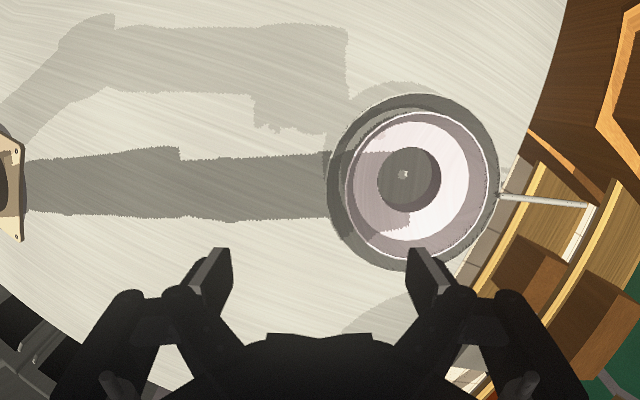

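```bash
python3 - <<'E'
import cv2
a=cv2.imread("pics/top0.png")[130:280,215:375];cv2.imwrite("pics/topc.png",cv2.resize(a,None,fx=4,fy=4,interpolation=cv2.INTER_CUBIC)[:600])
a=cv2.imread("pics/scene0.png")[180:300,250:390];cv2.imwrite("pics/scenec.png",cv2.resize(a,None,fx=5,fy=5,interpolation=cv2.INTER_CUBIC))
E
```

```text
(no output)
```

View pics/topc.png

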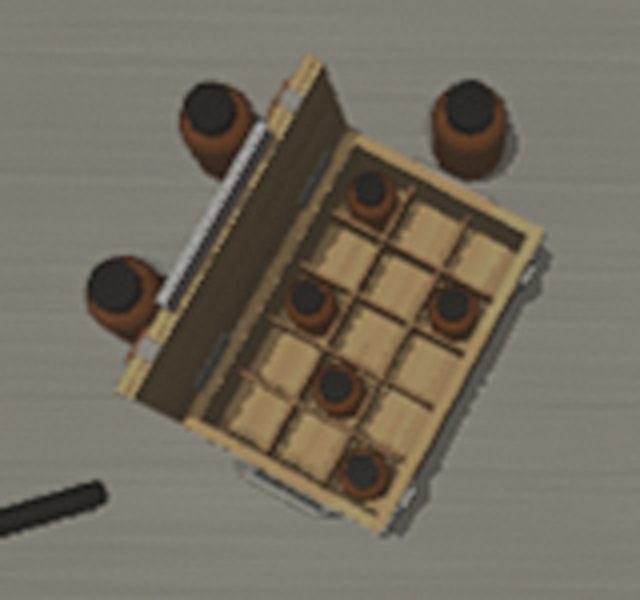

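View pics/scenec.png

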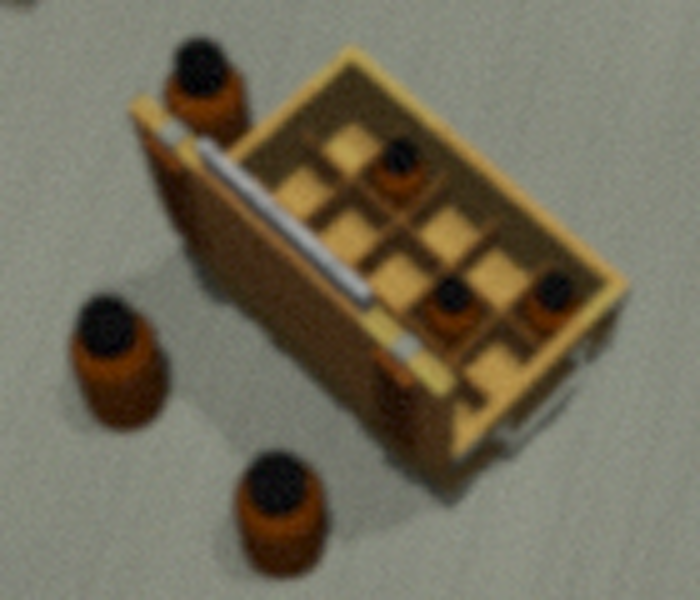

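```bash
cat > h.py <<'E'
import numpy as np,cv2
from scipy.spatial.transform import Rotation as R
from station import robot
CAL={n:robot.get_calibration(n) for n in("scene","top")}
def ray(n,p):
    c=CAL[n];d=np.linalg.inv(c["mtx"])@[p[0],p[1],1];d=R.from_rotvec(c["rotation"]).apply(d)
    return np.array(c["xyz"]),d/np.linalg.norm(d)
def plane(n,p,z):
    o,d=ray(n,p);return o+d*(z-o[2])/d[2]
def tri(p1,p2):
    o1,d1=ray("top",p1);o2,d2=ray("scene",p2)
    A=np.stack([d1,-d2],1);s=np.linalg.lstsq(A,o2-o1,rcond=None)[0]
    a=o1+d1*s[0];b=o2+d2*s[1];return (a+b)/2,np.linalg.norm(a-b)
def T(u,v):return (u/4+215-.4,v/4+130-.4)
def S(u,v):return (u/5+250-.4,v/5+180-.4)
def proj(n,P):
    c=CAL[n];q=R.from_rotvec(c["rotation"]).inv().apply(np.atleast_2d(P)-c["xyz"]);q=q@np.array(c["mtx"]).T;return q[:,:2]/q[:,2:]
E
python3 - <<'E'
from h import *
np.set_printoptions(precision=4,suppress=True)
C=[plane("top",T(*p),.1) for p in [(545,232),(383,532),(185,420),(355,130)]]
for c in C:print(c)
for i in range(4):print(np.linalg.norm(C[i]-C[(i+1)%4]))
S3=[plane("scene",S(*p),.1) for p in [(350,50),(630,283)]]
print("scene front corners",S3)
print("tri front",tri(T(383,532),S(350,50)),) 
print("pull far",tri(T(265,123),S(370,297)),tri(T(265,123),S(200,143)))
print("pull near",tri(T(163,303),S(200,143)),tri(T(163,303),S(370,297)))
print("lid corners")
for t in [(312,57),(122,390)]:
  for s in [(137,97),(452,388)]:print(t,s,tri(T(*t),S(*s)))
for t,s in [((470,105),(200,65)),((470,105),(107,325)),((470,105),(277,483)),((210,108),(200,65)),((210,108),(107,325)),((210,108),(277,483)),((115,287),(200,65)),((115,287),(107,325)),((115,287),(277,483))]:
  q=tri(T(*t),S(*s));
  if q[1]<.02:print(t,s,q)
E
```

```text
[ 0.5751 -0.0928  0.1   ]
[0.3735 0.0119 0.1   ]
[0.4445 0.1449 0.1   ]
[0.6437 0.0371 0.1   ]
0.2271140674315866
0.1507733749772171
0.22647386202134118
0.14688569700932236
scene front corners [array([ 0.578, -0.087,  0.1  ]), array([0.374 , 0.0136, 0.1   ])]
tri front (array([0.4529, 0.0251, 0.3556]), np.float64(0.1703793007398916))
pull far (array([0.5588, 0.0975, 0.2292]), np.float64(0.11491509954044103)) (array([0.6054, 0.0791, 0.2743]), np.float64(0.0010325548038964878))
pull near (array([0.5316, 0.1238, 0.384 ]), np.float64(0.09679829955865052)) (array([0.4983, 0.1338, 0.2741]), np.float64(0.00035482226621941026))
lid corners
(312, 57) (137, 97) (array([0.6509, 0.0546, 0.2546]), np.float64(0.0006973990980635315))
(312, 57) (452, 388) (array([0.5451, 0.1035, 0.2628]), np.float64(0.223714960423958))
(122, 390) (137, 97) (array([0.509 , 0.1406, 0.4794]), np.float64(0.1629540169135577))
(122, 390) (452, 388) (array([0.4492, 0.1592, 0.2516]), np.float64(0.002507400721843187))
(470, 105) (200, 65) (array([ 0.659 , -0.0409,  0.1166]), np.float64(0.0017032239540249816))
(470, 105) (107, 325) (array([ 0.7941, -0.0447, -0.434 ]), np.float64(0.01171773705259239))
(210, 108) (200, 65) (array([0.5876, 0.0944, 0.3921]), np.float64(0.008144587570066461))
(210, 108) (107, 325) (array([0.6544, 0.1344, 0.1152]), np.float64(0.0013275745893572633))
(115, 287) (277, 483) (array([0.532 , 0.1932, 0.1128]), np.float64(0.0019196372194793519))
```

Call:
send_rows([
  {"z": 0.03},
  {"x": 0.005,"y": 0.03,"z": 0.03,"az": 10},
  {"x": 0.01,"y": 0.04,"z": 0.03,"az": 10},
  {"x": 0.015,"y": 0.04,"z": 0.02,"az": 10},
  {"x": 0.015,"y": 0.045,"z": 0.01,"az": 10},
  {"x": 0.015,"y": 0.045,"z": 0.01,"az": 10},
  {"x": 0.02,"y": 0.045,"az": 10},
  {"x": 0.02,"y": 0.045,"az": 10},
  {"x": 0.02,"y": 0.045,"az": 10},
  {"x": 0.02,"y": 0.045,"az": 10},
], grip=1.0)

```text
schema error: expected keys x, y, z, ax, ay, az
```

```bash
cat > p.py <<'E'
from h import *
np.set_printoptions(precision=4,suppress=True)
f=np.array([-.467,-.884,0]);f/=np.linalg.norm(f);hh=np.array([-f[1],f[0],0]);H=np.array([.544,.0917,.1]);Z=np.array([0,0,1.])
def pose(al,a,b,h=0):
    e=np.cos(al)*f+np.sin(al)*Z;n=np.sin(al)*f-np.cos(al)*Z
    # tool z=-e, tool x=-n (azimuth 62), y=z x x
    z=-e;x=-n;y=np.cross(z,x)
    return H+a*e+b*n+h*hh,R.from_matrix(np.stack([x,y,z],1))
def delta(P,Q):
    o=robot.get_obs();q=R.from_rotvec(o["orientation"])
    print("t %.2f"%o["time"],"pos",o["position"],"F",o["wrist_force"],"w %.4f"%o["width"],"j",o["joint_positions"])
    m=q.as_matrix();rel=o["position"]-H
    print("cur r %.4f z %.4f h %.4f alpha %.3f"%(rel@f,o["position"][2],rel@hh,np.arctan2(-m[2,2],-m[:,2]@f)), "tool",m[:,2],m[:,0])
    print("d",P-o["position"],"turn",np.degrees((Q*q.inv()).as_rotvec()))
E
python3 -c "
from p import *
P,Q=pose(np.pi/2,.26,-.013);print(P);delta(P,Q)"
```

```text
[0.5501 0.1032 0.36  ]
t 0.15 pos [ 0.2475 -0.6005  0.2306] F [-0.1046  0.4766 -1.0168] w 0.0854 j [ 1.1142  0.6291  0.0384  1.5181 -0.027   0.9963 -0.02  ]
cur r 0.7506 z 0.2306 h 0.0612 alpha 1.570 tool [-0.0005  0.0013 -1.    ] [ 0.381  -0.9246 -0.0014]
d [0.3026 0.7037 0.1294] turn [ -0.0059  -0.1035 129.7581]
```

Call:
send_rows([
  {"x": 0,"y": 0,"z": 0.03,"ax": 0,"ay": 0,"az": 0},
  {"x": 0.005,"y": 0.03,"z": 0.03,"ax": 0,"ay": 0,"az": 10},
  {"x": 0.01,"y": 0.04,"z": 0.03,"ax": 0,"ay": 0,"az": 10},
  {"x": 0.015,"y": 0.04,"z": 0.02,"ax": 0,"ay": 0,"az": 10},
  {"x": 0.015,"y": 0.045,"z": 0.01,"ax": 0,"ay": 0,"az": 10},
  {"x": 0.015,"y": 0.045,"z": 0.01,"ax": 0,"ay": 0,"az": 10},
  {"x": 0.02,"y": 0.045,"z": 0,"ax": 0,"ay": 0,"az": 10},
  {"x": 0.02,"y": 0.045,"z": 0,"ax": 0,"ay": 0,"az": 10},
  {"x": 0.02,"y": 0.045,"z": 0,"ax": 0,"ay": 0,"az": 10},
  {"x": 0.02,"y": 0.045,"z": 0,"ax": 0,"ay": 0,"az": 10},
], grip=1.0)

```text
time: 1.4
position: [0.3867, -0.2104, 0.3613]
orientation: [3.06, 0.675, -0.007]
wrist_force: [0.6, -1.1, 1.7]
width: 0.0855
```

```bash
python3 -c "
from p import *
P,Q=pose(np.pi/2,.26,-.013);print(P);delta(P,Q)"
```

```text
[0.5501 0.1032 0.36  ]
t 1.40 pos [ 0.3867 -0.2104  0.3613] F [ 0.5679 -1.1328  1.6876] w 0.0855 j [ 0.8068  0.1991 -0.4605  1.8598  0.1087  1.105   0.7395]
cur r 0.3406 z 0.3613 h 0.0020 alpha 1.580 tool [-0.0028 -0.0087 -1.    ] [ 0.9072  0.4206 -0.0062]
d [ 0.1634  0.3136 -0.0013] turn [ 0.5323  0.0054 37.2759]
```

Call:
send_rows([
  {"x": 0.02,"y": 0.04,"z": 0,"ax": 0,"ay": 0,"az": 6},
  {"x": 0.022,"y": 0.042,"z": 0,"ax": 0,"ay": 0,"az": 6},
  {"x": 0.022,"y": 0.042,"z": 0,"ax": 0,"ay": 0,"az": 6},
  {"x": 0.022,"y": 0.042,"z": 0,"ax": 0,"ay": 0,"az": 6},
  {"x": 0.022,"y": 0.042,"z": 0,"ax": 0,"ay": 0,"az": 6},
  {"x": 0.022,"y": 0.042,"z": 0,"ax": 0,"ay": 0,"az": 5},
  {"x": 0.022,"y": 0.042,"z": 0,"ax": 0,"ay": 0,"az": 3},
  {"x": 0.015,"y": 0.03,"z": 0,"ax": 0,"ay": 0,"az": 0},
  {"x": 0.005,"y": 0.01,"z": 0,"ax": 0,"ay": 0,"az": 0},
  {"x": 0,"y": 0,"z": 0,"ax": 0,"ay": 0,"az": 0},
], grip=1.0)

```text
time: 2.65
position: [0.5614, 0.1345, 0.3596]
orientation: [2.651, 1.669, -0.007]
wrist_force: [-1.0, -0.5, -0.3]
width: 0.0854
```

```bash
python3 -c "
from p import *
P,Q=pose(np.pi/2,.26,-.013);delta(P,Q)
print(robot.get_calibration('wrist'))
for n in ('wrist','scene'): cv2.imwrite('pics/%s1.png'%n,robot.get_image(n)[:,:,::-1])"
```

```text
t 2.65 pos [0.5614 0.1345 0.3596] F [-0.9874 -0.5158 -0.2544] w 0.0854 j [ 0.1529  0.4771 -0.7003  1.5254  0.3259  1.2599  0.5297]
cur r -0.0460 z 0.3596 h -0.0046 alpha 1.579 tool [ 0.0011 -0.01   -0.9999] [ 0.4323  0.9017 -0.0086]
d [-0.0114 -0.0313  0.0004] turn [ 0.5767  0.0501 -2.2326]
{'mtx': array([[309.7069,   0.    , 318.8114],
       [  0.    , 309.7069, 196.6204],
       [  0.    ,   0.    ,   1.    ]]), 'xyz': array([0.4956, 0.1678, 0.5022]), 'rotation': array([2.4359, 1.5358, 0.2187])}
```

View pics/wrist1.png

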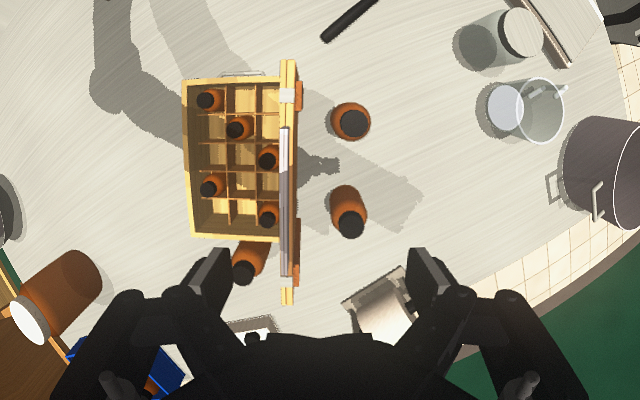

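View pics/scene1.png

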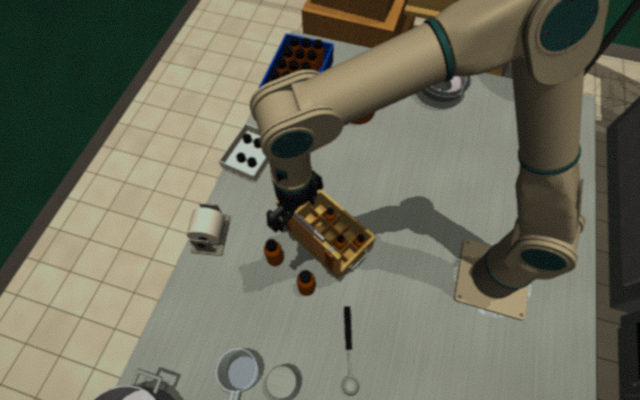

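```bash
cat >> p.py <<'E'
def wray(p,c):
    m=c["mtx"];u=np.array([p[0]-m[0,2],p[1]-m[1,2]]);r=np.linalg.norm(u);t=r/m[0,0]
    d=np.array([*(u/r*np.sin(t)),np.cos(t)]);return np.array(c["xyz"]),R.from_rotvec(c["rotation"]).apply(d)
def wpl(p,z,c):
    o,d=wray(p,c);return o+d*(z-o[2])/d[2]
E
python3 -c "
from p import *
c=robot.get_calibration('wrist')
def rh(q): return q, (q-H)@f,(q-H)@hh
for p in [(284,128),(285,275),(281,128),(281,275)]: print(p,rh(wpl(p,.277,c)))
for p in [(288,60),(287,304)]: print(p,rh(wpl(p,.253,c)))
for p in [(182,82),(193,235)]: print(p,rh(wpl(p,.1,c)))
a=cv2.imread('pics/wrist1.png')[40:320,170:380];cv2.imwrite('pics/w1c.png',cv2.resize(a,None,fx=2,fy=2,interpolation=2))
"
```

```text
(284, 128) (array([0.4987, 0.135 , 0.277 ]), np.float64(-0.017123278426303228), np.float64(-0.06032926492856585))
(285, 275) (array([0.6069, 0.0792, 0.277 ]), np.float64(-0.018284168759815037), np.float64(0.06143388933686538))
(281, 128) (array([0.4977, 0.1331, 0.277 ]), np.float64(-0.01491893648029238), np.float64(-0.060283923143062086))
(281, 275) (array([0.6055, 0.076 , 0.277 ]), np.float64(-0.014855463109477149), np.float64(0.06165726875135809))
(288, 60) (array([0.4508, 0.1589, 0.253 ]), np.float64(-0.01588875196284956), np.float64(-0.11377201543902454))
(287, 304) (array([0.6497, 0.0552, 0.253 ]), np.float64(-0.017080376092870206), np.float64(0.11053932437516283))
(182, 82) (array([0.3767, 0.0131, 0.1   ]), np.float64(0.14766531217282622), np.float64(-0.11114579809065149))
(193, 235) (array([ 0.5771, -0.0875,  0.1   ]), np.float64(0.14302492859413038), np.float64(0.11299561324883432))
```

View pics/w1c.png

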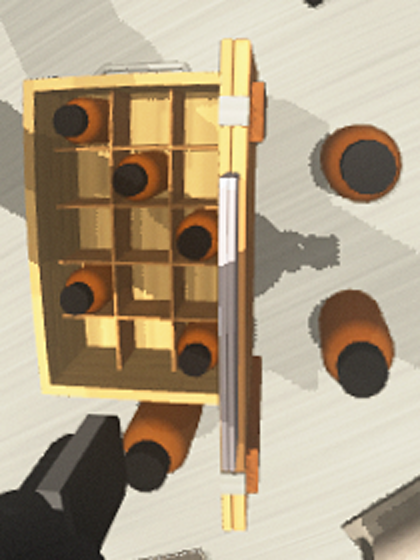

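Call:
send_rows([
  {"x": -0.003,"y": -0.01,"z": 0,"ax": 0.3,"ay": 0,"az": -1},
  {"x": -0.003,"y": -0.008,"z": 0,"ax": 0.3,"ay": 0,"az": -1},
  {"x": -0.003,"y": -0.008,"z": 0,"ax": 0,"ay": 0,"az": 0},
  {"x": -0.001,"y": -0.002,"z": 0,"ax": 0,"ay": 0,"az": 0},
  {"x": 0,"y": 0,"z": 0,"ax": 0,"ay": 0,"az": 0},
  {"x": 0,"y": 0,"z": -0.015,"ax": 0,"ay": 0,"az": 0},
  {"x": 0,"y": 0,"z": -0.015,"ax": 0,"ay": 0,"az": 0},
  {"x": 0,"y": 0,"z": -0.015,"ax": 0,"ay": 0,"az": 0},
  {"x": 0,"y": 0,"z": -0.005,"ax": 0,"ay": 0,"az": 0},
  {"x": 0,"y": 0,"z": 0,"ax": 0,"ay": 0,"az": 0},
], grip=1.0)

```text
time: 4.0
position: [0.5492, 0.0992, 0.3055]
orientation: [2.693, 1.614, -0.003]
wrist_force: [-0.2, -0.5, 0.8]
width: 0.0857
```

```bash
python3 -c "
from p import *
P,Q=pose(np.pi/2,.14,-.011);delta(P,Q)
for n in ('wrist',): cv2.imwrite('pics/%s2.png'%n,robot.get_image(n)[:,:,::-1])"
```

```text
t 4.00 pos [0.5492 0.0992 0.3055] F [-0.1526 -0.5114  0.8476] w 0.0857 j [ 0.2147  0.4871 -0.6799  1.6647  0.3367  1.1114  0.5195]
cur r -0.0091 z 0.3055 h 0.0011 alpha 1.573 tool [-0.0009 -0.0025 -1.    ] [ 0.4716  0.8818 -0.0026]
d [-0.0001  0.0022 -0.0655] turn [ 0.1414 -0.0524  0.2916]
```

View pics/wrist2.png

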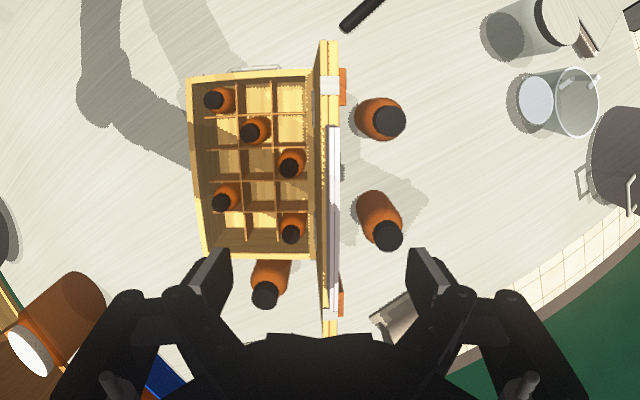

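Call:
send_rows([
  {"x": 0.001,"y": 0.003,"z": -0.01,"ax": 0,"ay": 0,"az": 0},
  {"x": 0.001,"y": 0.002,"z": -0.012,"ax": 0,"ay": 0,"az": 0},
  {"x": 0,"y": 0,"z": -0.012,"ax": 0,"ay": 0,"az": 0},
  {"x": 0,"y": 0,"z": -0.012,"ax": 0,"ay": 0,"az": 0},
  {"x": 0,"y": 0,"z": -0.012,"ax": 0,"ay": 0,"az": 0},
  {"x": 0,"y": 0,"z": -0.006,"ax": 0,"ay": 0,"az": 0},
  {"x": 0,"y": 0,"z": 0,"ax": 0,"ay": 0,"az": 0},
  {"x": 0,"y": 0,"z": 0,"ax": 0,"ay": 0,"az": 0},
  {"x": 0,"y": 0,"z": 0,"ax": 0,"ay": 0,"az": 0},
  {"x": 0,"y": 0,"z": 0,"ax": 0,"ay": 0,"az": 0},
], grip=0.8)

```text
time: 5.3
position: [0.5522, 0.1048, 0.2383]
orientation: [2.693, 1.613, 0.001]
wrist_force: [-0.4, -0.9, 0.1]
width: 0.0684
```

```bash
python3 -c "
from p import *
P,Q=pose(np.pi/2,.138,-.011);delta(P,Q)
for n in ('wrist','scene'): cv2.imwrite('pics/%s3.png'%n,robot.get_image(n)[:,:,::-1])"
```

```text
t 5.30 pos [0.5522 0.1048 0.2383] F [-0.3682 -0.9312  0.0879] w 0.0684 j [ 0.1776  0.5595 -0.6445  1.7482  0.4006  0.9673  0.4543]
cur r -0.0155 z 0.2383 h 0.0012 alpha 1.572 tool [ 0.0018 -0.0018 -1.    ] [ 0.4719  0.8817 -0.0007]
d [-0.0031 -0.0034 -0.0003] turn [0.1045 0.1054 0.3083]
```

View pics/wrist3.png

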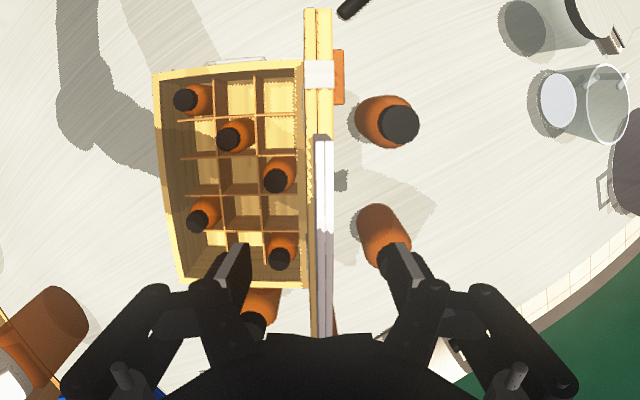

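```bash
python3 -c "
from p import *
P,Q=pose(1.42,.138,.022);delta(P,Q)
P0=P;Q0=Q
for al in (1.3,1.2,1.1):
  P,Q=pose(al,.138,.022);print(al,P-P0,np.degrees((Q*Q0.inv()).as_rotvec()));P0,Q0=P,Q
"
```

```text
t 5.40 pos [0.5522 0.1049 0.2382] F [-0.5129  0.1498 -0.861 ] w 0.0684 j [ 0.1776  0.5596 -0.6444  1.7483  0.4006  0.9673  0.4543]
cur r -0.0154 z 0.2382 h 0.0011 alpha 1.572 tool [ 0.0016 -0.0018 -1.    ] [ 0.4719  0.8817 -0.0009]
d [-0.028  -0.0507 -0.005 ] turn [ 7.7329 -3.9642  0.3171]
1.3 [-0.0073 -0.0138 -0.006 ] [ 6.0793 -3.2116  0.    ]
1.2 [-0.0058 -0.011  -0.0064] [ 5.0661 -2.6763  0.    ]
1.1 [-0.0055 -0.0103 -0.0076] [ 5.0661 -2.6763 -0.    ]
```

Call:
send_rows([
  {"x": -0.0035,"y": -0.006,"z": -0.0005,"ax": 1,"ay": -0.5,"az": 0},
  {"x": -0.0035,"y": -0.006,"z": -0.0005,"ax": 1,"ay": -0.5,"az": 0},
  {"x": -0.0035,"y": -0.006,"z": -0.0005,"ax": 1,"ay": -0.5,"az": 0},
  {"x": -0.0035,"y": -0.006,"z": -0.0005,"ax": 1,"ay": -0.5,"az": 0},
  {"x": -0.0035,"y": -0.006,"z": -0.0005,"ax": 1,"ay": -0.5,"az": 0},
  {"x": -0.0035,"y": -0.006,"z": -0.0005,"ax": 1,"ay": -0.5,"az": 0},
  {"x": -0.0035,"y": -0.006,"z": -0.0005,"ax": 1,"ay": -0.5,"az": 0},
  {"x": -0.0035,"y": -0.006,"z": -0.0005,"ax": 1,"ay": -0.5,"az": 0},
  {"x": 0,"y": 0,"z": 0,"ax": 0,"ay": 0,"az": 0},
  {"x": 0,"y": 0,"z": 0,"ax": 0,"ay": 0,"az": 0},
], grip=0.8)

```text
time: 6.65
position: [0.5222, 0.052, 0.2342]
orientation: [-2.617, -1.562, -0.217]
wrist_force: [0.2, 0.4, 0.2]
width: 0.0686
```

```bash
python3 -c "
from p import *
P,Q=pose(1.2,.138,.022);delta(P,Q)
for n in ('wrist','scene'): cv2.imwrite('pics/%s4.png'%n,robot.get_image(n)[:,:,::-1])"
```

```text
t 6.65 pos [0.5222 0.052  0.2342] F [0.2224 0.4188 0.157 ] w 0.0686 j [ 0.4581  0.4975 -0.7472  1.9289  0.3015  0.7456  0.6556]
cur r 0.0453 z 0.2342 h -0.0007 alpha 1.404 tool [ 0.0778  0.1462 -0.9862] [0.4683 0.8679 0.1656]
d [-0.0111 -0.0226 -0.0135] turn [10.3082 -5.5622  0.4843]
```

View pics/wrist4.png

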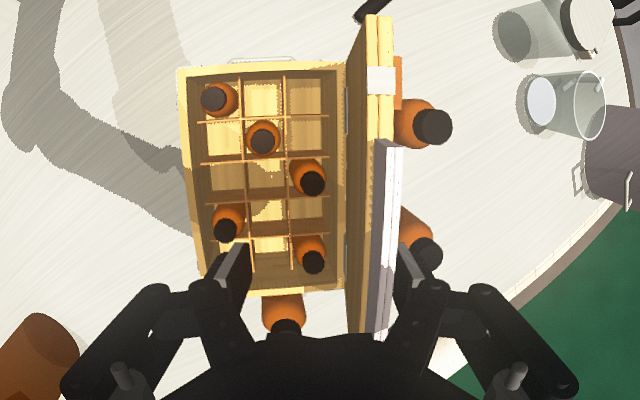

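Call:
send_rows([
  {"x": -0.002,"y": -0.004,"z": -0.002,"ax": 1.8,"ay": -0.95,"az": 0},
  {"x": -0.002,"y": -0.004,"z": -0.002,"ax": 1.8,"ay": -0.95,"az": 0},
  {"x": -0.002,"y": -0.004,"z": -0.002,"ax": 1.8,"ay": -0.95,"az": 0},
  {"x": -0.002,"y": -0.004,"z": -0.002,"ax": 1.8,"ay": -0.95,"az": 0},
  {"x": -0.002,"y": -0.004,"z": -0.002,"ax": 1.8,"ay": -0.95,"az": 0},
  {"x": -0.001,"y": -0.003,"z": -0.002,"ax": 1.0,"ay": -0.5,"az": 0},
  {"x": 0,"y": 0,"z": 0,"ax": 0,"ay": 0,"az": 0},
  {"x": 0,"y": 0,"z": 0,"ax": 0,"ay": 0,"az": 0},
  {"x": 0,"y": 0,"z": 0,"ax": 0,"ay": 0,"az": 0},
  {"x": 0,"y": 0,"z": 0,"ax": 0,"ay": 0,"az": 0},
], grip=0.8)

```text
time: 8.0
position: [0.5137, 0.0346, 0.2237]
orientation: [-2.494, -1.505, -0.472]
wrist_force: [0.9, -0.4, 0.7]
width: 0.0682
```

```bash
python3 -c "
from p import *
P,Q=pose(1.15,.138,.022);delta(P,Q)
for n in ('wrist','scene'): cv2.imwrite('pics/%s5.png'%n,robot.get_image(n)[:,:,::-1])"
```

```text
t 8.00 pos [0.5137 0.0346 0.2237] F [ 0.925  -0.3553  0.7321] w 0.0682 j [ 0.7323  0.5439 -0.9049  2.0466  0.1982  0.5424  0.8733]
cur r 0.0647 z 0.2237 h -0.0001 alpha 1.198 tool [ 0.1713  0.3215 -0.9313] [0.4337 0.8242 0.3643]
d [-0.0054 -0.0105 -0.0067] turn [ 2.4777 -1.1907 -0.0512]
```

View pics/wrist5.png

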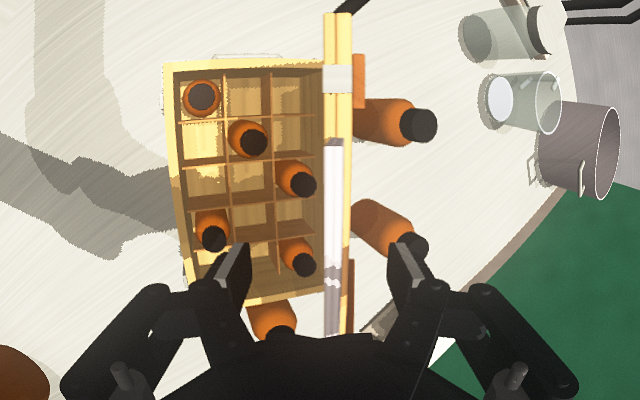

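Call:
send_rows([
  {"x": 0,"y": 0,"z": 0,"ax": 0,"ay": 0,"az": 0},
  {"x": 0,"y": 0,"z": 0,"ax": 0,"ay": 0,"az": 0},
  {"x": 0,"y": 0,"z": 0,"ax": 0,"ay": 0,"az": 0},
  {"x": 0,"y": 0,"z": 0,"ax": 0,"ay": 0,"az": 0},
  {"x": 0,"y": 0,"z": 0,"ax": 0,"ay": 0,"az": 0},
  {"x": 0,"y": 0,"z": 0,"ax": 0,"ay": 0,"az": 0},
  {"x": 0,"y": 0,"z": 0,"ax": 0,"ay": 0,"az": 0},
  {"x": 0,"y": 0,"z": 0,"ax": 0,"ay": 0,"az": 0},
  {"x": 0,"y": 0,"z": 0,"ax": 0,"ay": 0,"az": 0},
  {"x": 0,"y": 0,"z": 0,"ax": 0,"ay": 0,"az": 0},
], grip=0.8)

```text
time: 9.35
position: [0.5132, 0.0338, 0.2232]
orientation: [-2.495, -1.505, -0.47]
wrist_force: [-0.4, -1.6, -0.6]
width: 0.0684
```

```bash
python3 -c "
from p import *
P,Q=pose(1.15,.138,.022);delta(P,Q)
for n in ('wrist','scene'): cv2.imwrite('pics/%s6.png'%n,robot.get_image(n)[:,:,::-1])"
```

```text
t 9.35 pos [0.5132 0.0338 0.2232] F [-0.4096 -1.5573 -0.6237] w 0.0684 j [ 0.7328  0.5441 -0.9041  2.0472  0.1988  0.5429  0.8732]
cur r 0.0656 z 0.2232 h -0.0002 alpha 1.199 tool [ 0.1704  0.3207 -0.9317] [0.4344 0.8243 0.3631]
d [-0.0049 -0.0097 -0.0062] turn [ 2.5208 -1.2588 -0.0296]
```

View pics/wrist6.png

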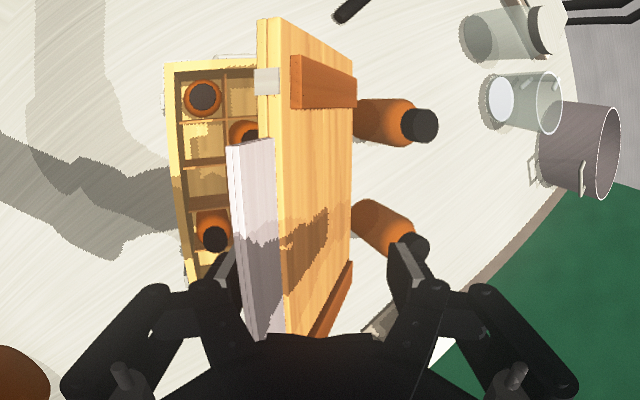

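View pics/scene6.png

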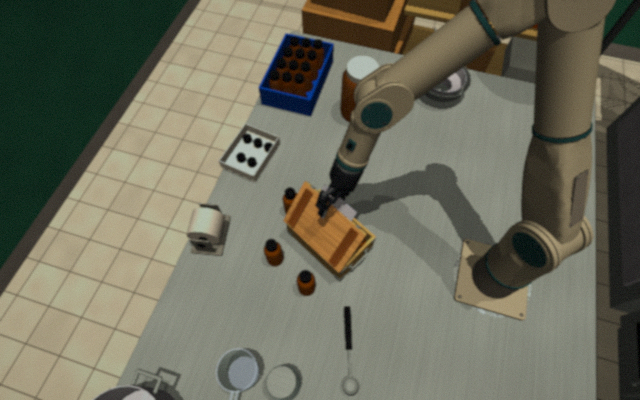

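```bash
cat >> p.py <<'E'
def cat(al,th,t,w=.0684,h=0):
    e=np.array([np.cos(al),np.sin(al)]);n=np.array([np.sin(al),-np.cos(al)])
    E=.18*np.array([np.cos(th),np.sin(th)])+.003*np.array([-np.sin(th),np.cos(th)])
    P=E-t*e-w/2*n
    return H+P[0]*f+P[1]*Z+h*hh, pose(al,0,0)[1]
E
python3 -c "
from p import *
P,Q=cat(1.05,.6,.028);delta(P,Q)
P0,Q0=P,Q
for al,th,t in ((1.0,.3,.026),(1.0,0.,.024)):
  P,Q=cat(al,th,t);print(al,th,P,P-P0,np.degrees((Q*Q0.inv()).as_rotvec()));P0,Q0=P,Q
"
```

```text
t 9.45 pos [0.5132 0.0339 0.2232] F [-0.1281 -1.4324 -0.5948] w 0.0683 j [ 0.7327  0.5441 -0.9041  2.0472  0.1988  0.5429  0.8733]
cur r 0.0655 z 0.2232 h -0.0003 alpha 1.199 tool [ 0.1703  0.3207 -0.9317] [0.4344 0.8243 0.3631]
d [-0.0174 -0.0335 -0.0264] turn [ 7.588  -3.935  -0.0316]
1.0 0.3 [ 0.4841 -0.0217  0.1527] [-0.0117 -0.0221 -0.0442] [ 2.533  -1.3382  0.    ]
1.0 0.0 [ 0.4794 -0.0305  0.1013] [-0.0047 -0.0088 -0.0514] [0. 0. 0.]
```

Call:
send_rows([
  {"x": -0.0022,"y": -0.0042,"z": -0.0033,"ax": 0.95,"ay": -0.5,"az": 0},
  {"x": -0.0022,"y": -0.0042,"z": -0.0033,"ax": 0.95,"ay": -0.5,"az": 0},
  {"x": -0.0022,"y": -0.0042,"z": -0.0033,"ax": 0.95,"ay": -0.5,"az": 0},
  {"x": -0.0022,"y": -0.0042,"z": -0.0033,"ax": 0.95,"ay": -0.5,"az": 0},
  {"x": -0.0022,"y": -0.0042,"z": -0.0033,"ax": 0.95,"ay": -0.5,"az": 0},
  {"x": -0.0022,"y": -0.0042,"z": -0.0033,"ax": 0.95,"ay": -0.5,"az": 0},
  {"x": -0.0022,"y": -0.0042,"z": -0.0033,"ax": 0.95,"ay": -0.5,"az": 0},
  {"x": -0.0022,"y": -0.0042,"z": -0.0033,"ax": 0.95,"ay": -0.5,"az": 0},
  {"x": 0,"y": 0,"z": 0,"ax": 0,"ay": 0,"az": 0},
  {"x": 0,"y": 0,"z": 0,"ax": 0,"ay": 0,"az": 0},
], grip=0.8)

```text
time: 10.7
position: [0.4934, -0.0036, 0.194]
orientation: [-2.395, -1.439, -0.651]
wrist_force: [-0.8, -1.8, -1.0]
width: 0.0679
```

```bash
python3 -c "
from p import *
P,Q=cat(1.0,.3,.026);delta(P,Q)
for n in ('wrist','scene'): cv2.imwrite('pics/%s7.png'%n,robot.get_image(n)[:,:,::-1])"
```

```text
t 10.70 pos [ 0.4934 -0.0036  0.194 ] F [-0.8172 -1.8233 -0.9817] w 0.0679 j [ 0.987   0.6805 -1.0277  2.1484  0.1874  0.3993  1.0522]
cur r 0.1079 z 0.1940 h -0.0002 alpha 1.039 tool [ 0.237   0.4482 -0.8619] [0.405  0.7609 0.5071]
d [-0.0093 -0.0181 -0.0414] turn [ 1.9449 -1.1062  0.1362]
```

View pics/wrist7.png

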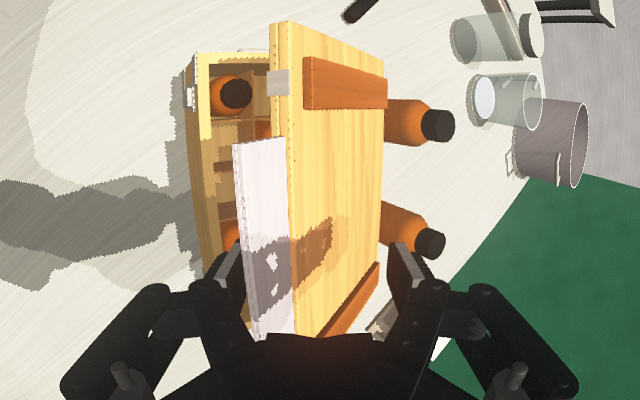

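Call:
send_rows([
  {"x": -0.0015,"y": -0.0028,"z": -0.004,"ax": 0.3,"ay": -0.15,"az": 0},
  {"x": -0.0015,"y": -0.0028,"z": -0.005,"ax": 0.3,"ay": -0.15,"az": 0},
  {"x": -0.0015,"y": -0.0028,"z": -0.005,"ax": 0.3,"ay": -0.15,"az": 0},
  {"x": -0.001,"y": -0.002,"z": -0.005,"ax": 0.3,"ay": -0.15,"az": 0},
  {"x": -0.001,"y": -0.002,"z": -0.005,"ax": 0,"ay": 0,"az": 0},
  {"x": -0.001,"y": -0.002,"z": -0.005,"ax": 0,"ay": 0,"az": 0},
  {"x": -0.001,"y": -0.002,"z": -0.005,"ax": 0,"ay": 0,"az": 0},
  {"x": -0.001,"y": -0.002,"z": -0.004,"ax": 0,"ay": 0,"az": 0},
  {"x": 0,"y": 0,"z": 0,"ax": 0,"ay": 0,"az": 0},
  {"x": 0,"y": 0,"z": 0,"ax": 0,"ay": 0,"az": 0},
], grip=0.8)

```text
time: 12.05
position: [0.4838, -0.0225, 0.1536]
orientation: [-2.377, -1.431, -0.679]
wrist_force: [-1.3, -0.7, -0.7]
width: 0.0682
```

```bash
python3 -c "
from p import *
P,Q=cat(1.0,.0,.023);delta(P,Q)
for n in ('wrist','scene'): cv2.imwrite('pics/%s8.png'%n,robot.get_image(n)[:,:,::-1])"
```

```text
t 12.05 pos [ 0.4838 -0.0225  0.1536] F [-1.3316 -0.7032 -0.6813] w 0.0682 j [ 1.0107  0.7635 -0.9799  2.1892  0.2411  0.315   1.0967]
cur r 0.1291 z 0.1536 h 0.0001 alpha 1.014 tool [ 0.2468  0.4672 -0.849 ] [0.3976 0.7502 0.5284]
d [-0.0046 -0.0085 -0.0515] turn [ 0.6986 -0.41    0.0558]
```

View pics/wrist8.png

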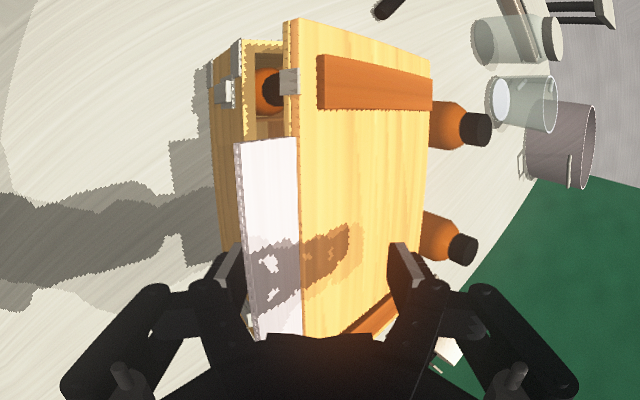

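View pics/scene8.png

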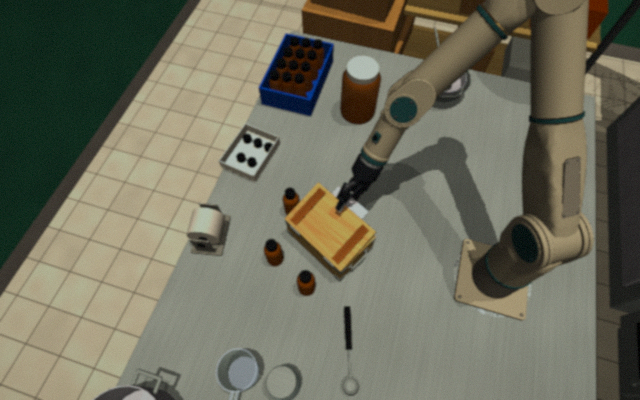

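```bash
python3 -c "
from p import *
o=robot.get_obs();c=robot.get_calibration('wrist')
q=R.from_rotvec(o['orientation']);qc=R.from_rotvec(c['rotation'])
def pr(v):
  X=qc.inv().apply(o['position']+q.apply(v)-c['xyz']);t=np.arctan2(np.hypot(X[0],X[1]),X[2]);u=X[:2]/np.hypot(X[0],X[1])*t*c['mtx'][0,0]
  return u+[c['mtx'][0,2],c['mtx'][1,2]]
for w in(.0855,.0684):
  for d in (0,.004,.008,.012,.016): print(w,d,pr([-w/2,-.011,-d]),pr([-w/2-.008,-.011,-d]))
for i,k in ((1,0),(5,0),(8,0)):
  a=cv2.imread('pics/wrist%d.png'%i)[220:320,190:290];cv2.imwrite('pics/c%d.png'%i,cv2.resize(a,None,fx=5,fy=5,interpolation=2))
for al,t in ((1.1,.021),(1.05,.021)):
  P,Q=cat(al,0,t);delta(P,Q)
"
```

```text
0.0855 0 [234.5177 232.8564] [219.911 232.513]
0.0855 0.004 [232.5582 235.9772] [217.6551 235.5869]
0.0855 0.008 [230.5141 239.2427] [215.3047 238.8002]
0.0855 0.012 [228.3804 242.6622] [212.8546 242.1614]
0.0855 0.016 [226.1519 246.2455] [210.2993 245.6797]
0.0684 0 [250.561  233.1685] [235.5369 232.8783]
0.0684 0.004 [248.9475 236.3325] [233.5988 236.0021]
0.0684 0.008 [247.2622 239.6462] [231.5768 239.2709]
0.0684 0.012 [245.5009 243.1197] [229.466  242.6941]
0.0684 0.016 [243.6588 246.7634] [227.2613 246.2817]
t 12.15 pos [ 0.4838 -0.0224  0.1536] F [-0.6115 -1.1773 -2.2364] w 0.0682 j [ 1.0106  0.7634 -0.98    2.1893  0.2411  0.315   1.0968]
cur r 0.1291 z 0.1536 h 0.0001 alpha 1.014 tool [ 0.2468  0.4672 -0.849 ] [0.3974 0.7503 0.5284]
d [-0.0052 -0.0096 -0.0538] turn [-4.3627  2.275   0.0475]
t 12.15 pos [ 0.4838 -0.0224  0.1536] F [-0.6115 -1.1773 -2.2364] w 0.0682 j [ 1.0106  0.7634 -0.98    2.1893  0.2411  0.315   1.0968]
cur r 0.1291 z 0.1536 h 0.0001 alpha 1.014 tool [ 0.2468  0.4672 -0.849 ] [0.3974 0.7503 0.5284]
d [-0.0051 -0.0095 -0.0518] turn [-1.8302  0.9358  0.0468]
```

View pics/c5.png

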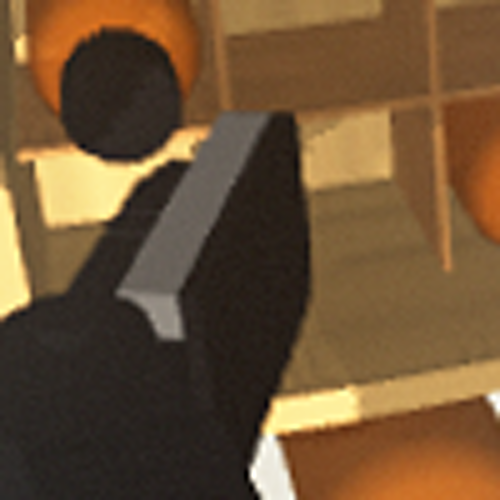

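View pics/c8.png

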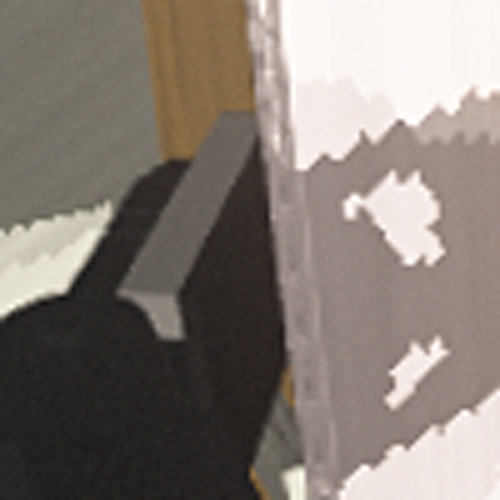

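Call:
send_rows([
  {"x": -0.0006,"y": -0.0012,"z": -0.005,"ax": -0.3,"ay": 0.16,"az": 0},
  {"x": -0.0006,"y": -0.0012,"z": -0.005,"ax": -0.3,"ay": 0.16,"az": 0},
  {"x": -0.0006,"y": -0.0012,"z": -0.005,"ax": -0.3,"ay": 0.16,"az": 0},
  {"x": -0.0005,"y": -0.001,"z": -0.005,"ax": -0.3,"ay": 0.16,"az": 0},
  {"x": -0.0004,"y": -0.0008,"z": -0.005,"ax": -0.3,"ay": 0.16,"az": 0},
  {"x": -0.0003,"y": -0.0006,"z": -0.005,"ax": -0.3,"ay": 0.16,"az": 0},
  {"x": -0.0002,"y": -0.0004,"z": -0.005,"ax": -0.3,"ay": 0.16,"az": 0},
  {"x": -0.0002,"y": -0.0004,"z": -0.005,"ax": -0.3,"ay": 0.16,"az": 0},
  {"x": 0,"y": 0,"z": 0,"ax": 0,"ay": 0,"az": 0},
  {"x": 0,"y": 0,"z": 0,"ax": 0,"ay": 0,"az": 0},
], grip=0.8)

```text
time: 13.4
position: [0.4802, -0.0294, 0.1108]
orientation: [-2.41, -1.452, -0.622]
wrist_force: [-0.0, -1.0, -2.2]
width: 0.0684
```

```bash
python3 -c "
from p import *
P,Q=cat(1.07,.0,.025);delta(P,Q)
for n in ('wrist','scene'): cv2.imwrite('pics/%s9.png'%n,robot.get_image(n)[:,:,::-1])"
```

```text
t 13.40 pos [ 0.4802 -0.0294  0.1108] F [-0.0204 -0.9552 -2.1873] w 0.0684 j [ 0.9226  0.7961 -0.865   2.2084  0.3488  0.2416  1.0203]
cur r 0.1368 z 0.1108 h 0.0001 alpha 1.065 tool [ 0.2258  0.4287 -0.8748] [0.4091 0.7732 0.4845]
d [-0.0007 -0.001  -0.0133] turn [-0.2769  0.0949  0.0134]
```

View pics/wrist9.png

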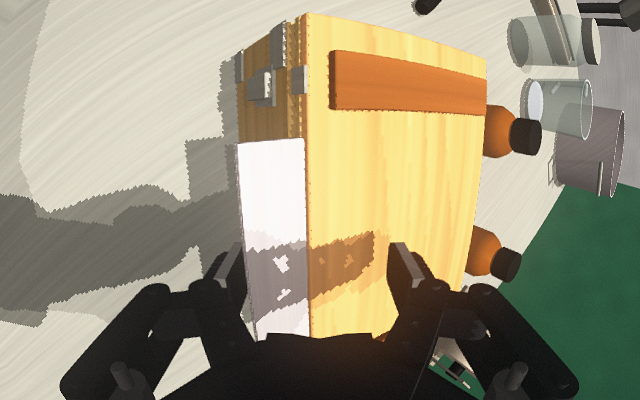

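```bash
python3 -c "
from p import *
for a in ((1.12,.03,.024),(1.14,0,.024)):
  P,Q=cat(*a);delta(P,Q)"
```

```text
t 13.50 pos [ 0.4802 -0.0294  0.1109] F [-0.0459 -0.6678 -2.7565] w 0.0681 j [ 0.9228  0.796  -0.8651  2.2085  0.3487  0.2416  1.0204]
cur r 0.1369 z 0.1109 h 0.0002 alpha 1.065 tool [ 0.2259  0.4287 -0.8748] [0.4092 0.7732 0.4846]
d [-0.0009 -0.0014 -0.0092] turn [-2.8091  1.4372  0.0207]
t 13.50 pos [ 0.4802 -0.0294  0.1109] F [-0.0459 -0.6678 -2.7565] w 0.0681 j [ 0.9228  0.796  -0.8651  2.2085  0.3487  0.2416  1.0204]
cur r 0.1369 z 0.1109 h 0.0002 alpha 1.065 tool [ 0.2259  0.4287 -0.8748] [0.4092 0.7732 0.4846]
d [-0.0011 -0.0017 -0.0154] turn [-3.8222  1.9727  0.0211]
```

Call:
send_rows([
  {"x": 0,"y": 0,"z": -0.001,"ax": -0.5,"ay": 0.26,"az": 0},
  {"x": 0,"y": 0,"z": -0.001,"ax": -0.5,"ay": 0.26,"az": 0},
  {"x": -0.0002,"y": -0.0003,"z": -0.0015,"ax": -0.5,"ay": 0.26,"az": 0},
  {"x": -0.0002,"y": -0.0003,"z": -0.0015,"ax": -0.5,"ay": 0.26,"az": 0},
  {"x": -0.0002,"y": -0.0003,"z": -0.0015,"ax": -0.5,"ay": 0.26,"az": 0},
  {"x": -0.0002,"y": -0.0003,"z": -0.0015,"ax": -0.5,"ay": 0.26,"az": 0},
  {"x": -0.0002,"y": -0.0003,"z": -0.0015,"ax": -0.3,"ay": 0.15,"az": 0},
  {"x": -0.0002,"y": -0.0003,"z": -0.0015,"ax": -0.3,"ay": 0.15,"az": 0},
  {"x": 0,"y": 0,"z": 0,"ax": 0,"ay": 0,"az": 0},
  {"x": 0,"y": 0,"z": 0,"ax": 0,"ay": 0,"az": 0},
], grip=0.8)

```text
time: 14.75
position: [0.4799, -0.0306, 0.1]
orientation: [-2.459, -1.483, -0.541]
wrist_force: [-0.5, -0.2, -0.5]
width: 0.0685
```

```bash
python3 -c "
from p import *
P,Q=cat(1.14,.0,.024);delta(P,Q)
for n in ('wrist','scene'): cv2.imwrite('pics/%s10.png'%n,robot.get_image(n)[:,:,::-1])"
```

```text
t 14.75 pos [ 0.4799 -0.0306  0.1   ] F [-0.469  -0.2166 -0.515 ] w 0.0685 j [ 0.8261  0.7631 -0.7832  2.2053  0.4017  0.2395  0.9329]
cur r 0.1380 z 0.1000 h 0.0005 alpha 1.139 tool [ 0.197   0.369  -0.9083] [0.4231 0.8037 0.4183]
d [-0.0008 -0.0005 -0.0045] turn [ 0.0179  0.13   -0.0244]
```

View pics/wrist10.png

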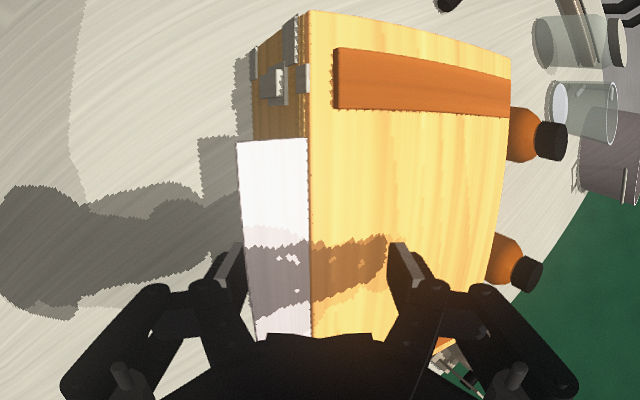

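Call:
send_rows([
  {"x": -0.0001,"y": -0.0001,"z": -0.001,"ax": -0.4,"ay": 0.2,"az": 0},
  {"x": -0.0001,"y": -0.0001,"z": -0.001,"ax": -0.4,"ay": 0.2,"az": 0},
  {"x": -0.0001,"y": -0.0001,"z": -0.001,"ax": -0.4,"ay": 0.2,"az": 0},
  {"x": -0.0001,"y": -0.0001,"z": -0.001,"ax": -0.4,"ay": 0.2,"az": 0},
  {"x": 0,"y": 0,"z": 0,"ax": 0,"ay": 0,"az": 0},
  {"x": -0.0003,"y": -0.0006,"z": -0.0003,"ax": 0,"ay": 0,"az": 0},
  {"x": -0.0003,"y": -0.0006,"z": -0.0003,"ax": 0,"ay": 0,"az": 0},
  {"x": -0.0003,"y": -0.0006,"z": 0,"ax": 0,"ay": 0,"az": 0},
  {"x": -0.0003,"y": -0.0006,"z": 0,"ax": 0,"ay": 0,"az": 0},
  {"x": 0,"y": 0,"z": 0,"ax": 0,"ay": 0,"az": 0},
], grip=0.8)

```text
time: 16.1
position: [0.4787, -0.0336, 0.0953]
orientation: [-2.48, -1.496, -0.504]
wrist_force: [-0.4, -0.0, 0.4]
width: 0.0683
```

```bash
python3 -c "
from p import *
P,Q=cat(1.15,.0,.024);delta(P,Q)
for n in ('wrist','scene'): cv2.imwrite('pics/%s11.png'%n,robot.get_image(n)[:,:,::-1])
for i in (10,11):
  a=cv2.imread('pics/wrist%d.png'%i)[0:160,190:350];cv2.imwrite('pics/d%d.png'%i,cv2.resize(a,None,fx=3.5,fy=3.5,interpolation=2))"
python3 -c "
import cv2,numpy as np
cv2.imwrite('pics/dd.png',cv2.resize(np.hstack([cv2.imread('pics/d%d.png'%i) for i in (10,11)]),(800,400)))"
```

```text
t 16.10 pos [ 0.4787 -0.0336  0.0953] F [-0.3989 -0.0332  0.3592] w 0.0683 j [ 0.7867  0.75   -0.7442  2.2044  0.4167  0.2403  0.9068]
cur r 0.1413 z 0.0953 h 0.0008 alpha 1.172 tool [ 0.1844  0.3419 -0.9215] [0.4293 0.8154 0.3885]
d [ 0.0004  0.0024 -0.0003] turn [ 1.2021 -0.4019  0.0089]
```

View pics/dd.png

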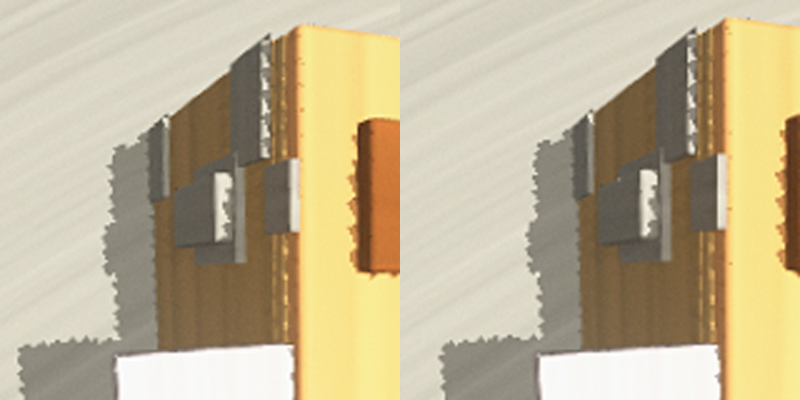

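View pics/wrist11.png

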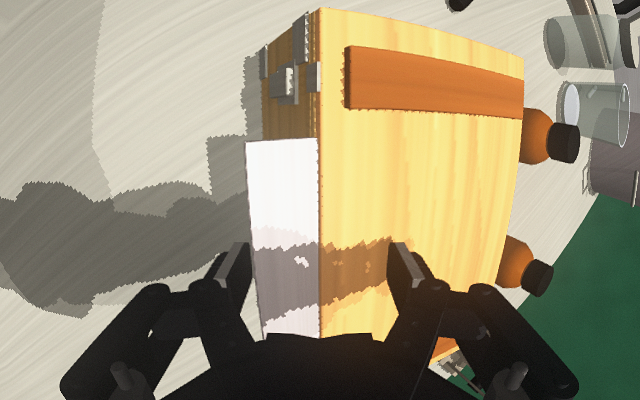

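Call:
send_rows([
  {"x": -0.0006,"y": -0.0011,"z": -0.0003,"ax": 0,"ay": 0,"az": 0},
  {"x": -0.0006,"y": -0.0011,"z": -0.0003,"ax": 0,"ay": 0,"az": 0},
  {"x": -0.0006,"y": -0.0011,"z": 0,"ax": 0,"ay": 0,"az": 0},
  {"x": -0.0006,"y": -0.0011,"z": 0,"ax": 0,"ay": 0,"az": 0},
  {"x": -0.0006,"y": -0.0011,"z": 0,"ax": 0,"ay": 0,"az": 0},
  {"x": -0.0006,"y": -0.0011,"z": 0,"ax": 0,"ay": 0,"az": 0},
  {"x": -0.0006,"y": -0.0011,"z": 0,"ax": 0,"ay": 0,"az": 0},
  {"x": -0.0006,"y": -0.0011,"z": 0,"ax": 0,"ay": 0,"az": 0},
  {"x": -0.0006,"y": -0.0011,"z": 0,"ax": 0,"ay": 0,"az": 0},
  {"x": 0,"y": 0,"z": 0,"ax": 0,"ay": 0,"az": 0},
], grip=0.8)

```text
time: 17.45
position: [0.4729, -0.0442, 0.0947]
orientation: [-2.48, -1.496, -0.504]
wrist_force: [0.5, 1.3, 0.3]
width: 0.0686
```

```bash
python3 -c "
from p import *
P,Q=cat(1.15,.0,.024);delta(P,Q)
for n in ('wrist','scene'): cv2.imwrite('pics/%s12.png'%n,robot.get_image(n)[:,:,::-1])"
```

```text
t 17.45 pos [ 0.4729 -0.0442  0.0947] F [0.5109 1.2636 0.3407] w 0.0686 j [ 0.8191  0.7533 -0.7529  2.2087  0.4233  0.2475  0.9246]
cur r 0.1534 z 0.0947 h 0.0006 alpha 1.172 tool [ 0.1844  0.3419 -0.9215] [0.4292 0.8154 0.3884]
d [0.0062 0.013  0.0004] turn [ 1.2053 -0.3999  0.007 ]
```

View pics/wrist12.png

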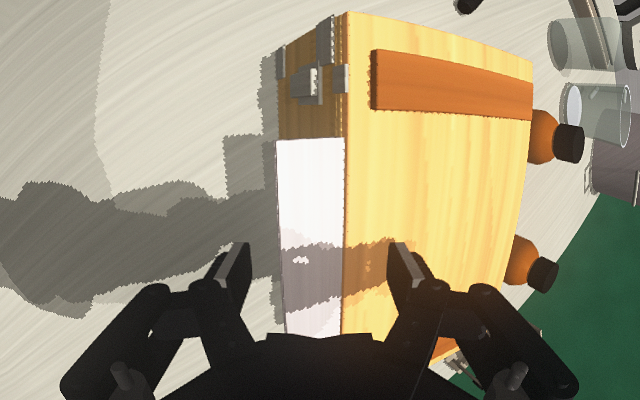

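Call:
send_rows([
  {"x": -0.001,"y": -0.0018,"z": 0.005,"ax": 0,"ay": 0,"az": 0},
  {"x": -0.0022,"y": -0.0041,"z": 0.011,"ax": 0,"ay": 0,"az": 0},
  {"x": -0.0022,"y": -0.0041,"z": 0.011,"ax": 0,"ay": 0,"az": 0},
  {"x": -0.0022,"y": -0.0041,"z": 0.011,"ax": 0,"ay": 0,"az": 0},
  {"x": -0.0022,"y": -0.0041,"z": 0.015,"ax": -1,"ay": 0.5,"az": 0},
  {"x": -0.0022,"y": -0.0041,"z": 0.018,"ax": -2,"ay": 1,"az": 0},
  {"x": -0.0022,"y": -0.0041,"z": 0.018,"ax": -2,"ay": 1,"az": 0},
  {"x": -0.0022,"y": -0.006,"z": 0.018,"ax": -2,"ay": 1,"az": 0},
  {"x": -0.0022,"y": -0.008,"z": 0.018,"ax": -2,"ay": 1,"az": 0},
  {"x": 0,"y": -0.008,"z": 0.018,"ax": -2,"ay": 1,"az": 0},
], grip=0.8)

```text
time: 18.8
position: [0.4507, -0.0965, 0.2465]
orientation: [-2.612, -1.572, -0.237]
wrist_force: [0.5, 0.3, -0.1]
width: 0.0682
```

Call:
send_rows([
  {"x": 0,"y": -0.015,"z": 0.015,"ax": -2,"ay": 1,"az": 0},
  {"x": 0,"y": -0.02,"z": 0.015,"ax": 0,"ay": 0,"az": 0},
  {"x": 0,"y": -0.02,"z": 0.01,"ax": 0,"ay": 0,"az": 0},
  {"x": 0,"y": -0.02,"z": 0.01,"ax": 0,"ay": 0,"az": 0},
  {"x": 0,"y": -0.02,"z": 0,"ax": 0,"ay": 0,"az": 0},
  {"x": 0,"y": -0.02,"z": 0,"ax": 0,"ay": 0,"az": 0},
  {"x": 0,"y": -0.015,"z": 0,"ax": 0,"ay": 0,"az": 0},
  {"x": 0,"y": -0.005,"z": 0,"ax": 0,"ay": 0,"az": 0},
  {"x": 0,"y": 0,"z": 0,"ax": 0,"ay": 0,"az": 0},
  {"x": 0,"y": 0,"z": 0,"ax": 0,"ay": 0,"az": 0},
], grip=0.8)

```text
time: 20.05
position: [0.4485, -0.2357, 0.3021]
orientation: [-2.632, -1.591, -0.187]
wrist_force: [0.4, -0.2, -0.6]
width: 0.0684
```

```bash
python3 -c "
from p import *
P,Q=cat(1.15,.0,.024);delta(P,Q)
for n in ('wrist','scene','top'): cv2.imwrite('pics/%s13.png'%n,robot.get_image(n)[:,:,::-1])
a=cv2.imread('pics/top13.png')[130:280,215:375];cv2.imwrite('pics/topc13.png',cv2.resize(a,None,fx=4,fy=4,interpolation=cv2.INTER_CUBIC))
a=cv2.imread('pics/scene13.png')[180:300,250:390];cv2.imwrite('pics/scenec13.png',cv2.resize(a,None,fx=5,fy=5,interpolation=cv2.INTER_CUBIC))
"
```

```text
t 20.05 pos [ 0.4485 -0.2357  0.3021] F [ 0.4237 -0.1667 -0.5591] w 0.0684 j [ 1.1665  0.4749 -0.9474  1.8064  0.2942  1.0231  1.2187]
cur r 0.3341 z 0.3021 h 0.0685 alpha 1.436 tool [ 0.0727  0.1141 -0.9908] [0.4601 0.8776 0.1348]
d [ 0.0306  0.2045 -0.2071] turn [14.7738 -7.0619  0.0016]
```

View pics/topc13.png

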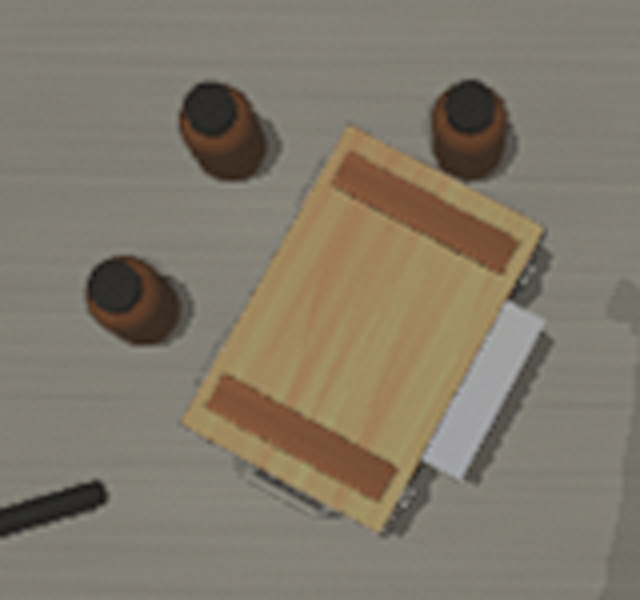

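View pics/scenec13.png

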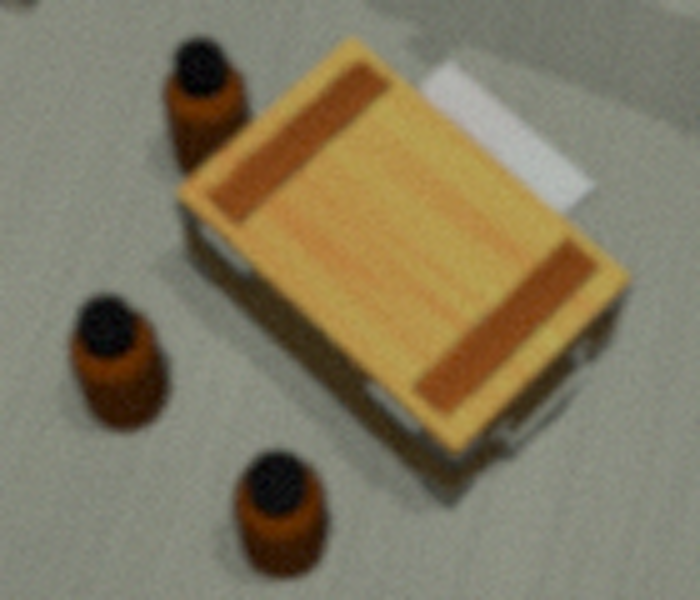

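View pics/wrist13.png

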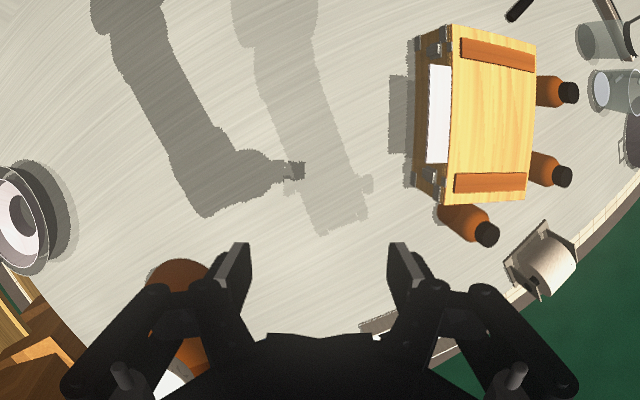

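```bash
python3 -c "
from p import *
for t,s in (((545,322),(448,62)),((465,482),(595,185)),((543,232),(350,38)),((380,535),(631,275)),((350,126),(182,190)),((182,424),(457,455))):
  q=tri(T(*t),S(*s));print(q,(q[0]-H)@f)
print(robot.close_job())"
```

```text
(array([ 0.5147, -0.0929,  0.1071]), np.float64(0.0034079050909471722)) 0.17691872796395783
(array([ 0.4081, -0.0414,  0.1012]), np.float64(0.0022998378504617135)) 0.18117397099250954
(array([ 0.5766, -0.0912,  0.1068]), np.float64(0.0055510379551738705)) 0.14649336925132275
(array([0.3732, 0.0133, 0.1108]), np.float64(0.0034362979709661183)) 0.14911632083413623
(array([0.6434, 0.0398, 0.1121]), np.float64(0.00022272057383421147)) -0.0005221132488840395
(array([0.4419, 0.1459, 0.1054]), np.float64(0.0008848901494222147)) -0.000283280390489916
the job is handed in; nothing more can be done
None
```

The lid is shut and the job is handed in at about 20 s on the robot clock, well inside the 46 s limit; `close_job` gives no verdict.

**What I did:** I held the open fingers astride the standing lid without pinching it. The back finger pushed it forward to about 1.2 rad. It then fell by itself onto the front finger, which caught it under the pull at about 0.9 rad. I lowered it on that finger until shut, slid the finger out forwards and took the hand away, up and clear.

**Last checks:**
- **Lid:** The top, scene and wrist pictures show the lid flat on the case. Across the two views its corners come out at 105–112 mm and the pull's front corners at 101–107 mm, against about 112 and 109 mm for shut. My picks scatter by several millimetres, with one pair of rays missing by 5.6 mm. They agree with shut but could not show a gap of a few millimetres.
- **Bottles:** The three loose bottles look unmoved from the first pictures. I did not measure them or the other bystanders again, and the cased bottles are hidden under the lid.
- **Forces:** The wrist force readings stayed under about 3 N. They come only at the end of each move, so I have no reading of the peak when the lid was caught.

**Limits and misses:** Joint 6 came close to its lower limit while lowering (about 0.24 against 0.23), so I eased the tilt. One early move overshot by 33 mm in free air above the lid, without contact.

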